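# Load a fresh mixing cup in the keyed holder of the bench mixer

## Robot

A 6-joint arm with a two-finger parallel gripper is mounted at the origin on a cart in front of the work surface, level with it; the furniture and walls round the work are solid. World frame = base frame: x ahead of the robot, y to its left, z up, the work surface at z = 0. Lengths are in mm, angles in rad, forces in N, time in s.
With the tool pointing down it reaches from about 400 to 825 mm from the base axis. Payload 7 kg.
Tool frame: the origin (TCP) lies midway between the tips of the shut fingers; the grasp point (between the pads) lies 19 mm behind it; z points along the fingers, y is the direction in which the jaws open and shut (so a half turn about z gives the same grasp; the last joint's range is limited). The gripper opens to 88 mm and grips with 3 to 60 N. Pads are 19 mm wide; open, the fingers measure 130 mm over their backs; the gripper's body (78 mm by 193 mm) begins 47 mm behind the grasp point.
Start: joints at [1.524, 0.359, 0.012, 0, -1.224, -0.288], TCP at [221.8, 637.495, 226.561] pointing down, gripper open.
Joint ranges: [-3.07, 3.07], [-1.43, 2.12], [-1.02, 1.25], [-3.03, 1.67], [-3.05, -0], [-3.03, 3.03]. Speed limits (rad/s): [2.39, 2.39, 3.01, 3.14, 3.14, 3.14].

## Interface

Orientations are given as a unit quaternion [x, y, z, w].
In Python, from rig import telemetry, imaging, manip gives the robot as it stands. The module is installed in compiled form; this text tells all that it offers.
- The arm moves only by the tool play_rows, never from a script. Its argument "moves" is a list that holds one entry, the list of rows, each a list of 7 numbers: the shift along the tool's x, y, z in units of 150 mm (1.0 is 150 mm), then the turn, a rotation vector about the tool's x, y, z in units of 60 degrees (1.0 is 60 degrees), then the opening, from 0 (shut) to 1 (fully open). A call has 1 to 20 rows; each row is the pose to reach, as a shift and turn from the pose commanded when the call began, along the tool's axes at that moment; what a row does not reach only later rows make up. A row lasts 1/8 s, in which the tool goes at most 62.5 mm and 10.7 degrees, less where a joint would pass 70% of its speed; a pose out of reach is approached as far as the arm can. A call with a number of a shift or a turn outside -1 to 1 is refused whole. A call with a gripper value outside its range is refused whole. The fingers move at their own pace and stop on an object; "force" is the grip in N (left out, the last holds). Time passes only in rows, so rows that repeat a pose let the fingers close. It gives the time, the measured TCP pose, the force and the opening at its end, in the units of the state.
- telemetry.read_state(): the state, without advancing time (a new reading comes with each control period).
- imaging.read_camera(name): name is "scene" or "top"; returns (picture, depth): 420x560x3 uint8, red, green, blue; 420x560 float32, mm along the optical axis (not along the pixel's ray), 0 where there is no reading.
- imaging.camera_model(name): a dict with "K" (3x3 intrinsics, pixels), "rvec" (rotation vector, rad) and "tvec" (3), from world to camera coordinates, as OpenCV has them. Camera axes: x right, y down, z forward; pixel columns grow to the right and rows downward; lengths in mm; the calibration is good to about 2 mm. A picture is of the moment at which its call begins. camera_model takes no time and is no camera call.
- manip.job_done(): hands the job in, once; it reports no verdict.
The state is a dict: "clock": time; "joints": joint angles; "qvel": joint speeds; "joint_torque": joint torques, N m; "position": TCP position; "orientation": TCP orientation; "contact_force": force on the tool from outside, world axes, zero at the start; "wrist_torque": the same for the moment, N m; "opening": opening from 0.0 (shut) to 1.0 (fully open).
Only numpy, scipy, OpenCV 4.12 (cv2) and the standard library are available. Lean on these libraries where they do the work, as an engineer would, in place of code of your own. Each camera call takes 0.05 s, during which the arm holds its last target.

## Task

Load a fresh cup in the mixer: lift only the top cup off the nested stack, without bringing the next one up with it, and set it upright in the round cup holder on the mixer, turned so that its two ears drop into the holder's two notches and it sits fully home. Do not force or slam it in. Leave the other two cups nested and standing where they are, and do not knock over the bottles or the tube rack.

Things in the scene. Friction and masses are not known exactly. Their poses are not given: they have to be found in the camera images.
- cup_top: Top one of three equal, tightly nested white plastic cups; 80 mm tall, open, wall 2 mm, about 55 g. Cone from the foot (outer diameter 43 mm) to 59 mm at height 56 mm; above that a straight band, 66 mm in diameter, up to the rim. Two ears (9 mm wide, at height 56 to 64 mm) stick out on its +x and -x sides to 41 mm from the axis. Origin: centre of the foot; z up.
- cup_top_rim (a point): Centre of the top cup's mouth at rim height, 80 mm above its foot, 128 mm above the bench in the stack; axes as cup_top. The band below it is bare for 16 mm, then come the ears on +-x (a thin gusset above each). Its +y and -y sides have no ears.
- cup_middle: Second cup, same shape. In the stack each foot is 24 mm above the foot below and each band stands on the rim below, so only the bands show; the cones hang 56 mm deep in the next cup with about 1.5 mm play all round. Fingers that reach over 24 mm below the top rim hold this cup too. The cups are turned to different angles. Origin: centre of its foot; z up.
- cup_bottom: Lowest cup, same shape, standing loose on the bench. Origin: centre of its foot; z up.
- mixer: White bench mixer fixed to the bench, 140 mm (x) by 116 mm (y), 56 mm high; display and knob on its -x side. Origin: centre of its underside. The cup holder's axis is 13 mm to its +x.
- cup_holder: Aluminium sleeve, upright on the mixer: inner diameter 70, outer 86 mm. Origin on its axis at its underside, 58 mm above the bench; z up. Floor 6 mm up, with a conical insert (47 mm wide at the floor) that centres the foot; top edge 70 mm up. Two notches in the edge (13 mm wide, 19 at the mouth, 10 deep), on its +x and -x sides, take the ears. Braked: takes 0.3 N m to turn; stops at any angle.
- cup_holder_mouth (a point): On the holder's axis at its top edge, 128 mm above the bench; axes as cup_holder. The cup fits either way round. With the ears beside the notches the cup hangs on the edge 8 mm too high (rim 24 mm above this point); fully home its foot is on the floor and its rim 16 mm above this point, with that much of the band bare all round.
- bottle_mid: White reagent bottle, 68 mm in diameter, 154 mm tall, standing at the back, the left one of a pair. Origin: centre of its foot. Bystander.
- bottle_right: White reagent bottle, 68 mm in diameter, 154 mm tall, at the back, the right one of the pair. Origin: centre of its foot. Bystander.
- bottle_left: Reagent bottle on the left, 68 mm in diameter, 154 mm tall. Origin: centre of its foot. Bystander.
- rack_left: White micro-tube rack full of tubes, 68 x 150 x 91 mm, on the left. Origin: centre of its underside. Bystander.
- cup_lid1: Round white ribbed lid, 72 mm in diameter, 12 mm high, lying in front in the middle with a second one on it; not needed. Origin: centre of its underside.
- bottle_front: Reagent bottle standing alone at the right front, 68 mm in diameter, 154 mm tall. Origin: centre of its foot. Bystander.
There are look-alikes about, which are no part of the job. What is shaped like the cup_bottom but purple or turquoise is not meant.

How it is judged:
By the outcome, as a careful person would: the job done as asked, in the order asked, and still so for the second after the job is handed in, with the robot touching nothing.
It also fails if it takes over 48 s, if anything falls off the work surface, if the arm or the gripper's body presses on something with over 40 N, if the wrist force passes 120 N, or if a joint passes its speed limit or range.

## Working session

There is one attempt and no reset: what is moved stays moved. The work goes in short steps, Python scripts to look and compute and a tool call to move; the robot and the scene stay as the last step left them, time stands still between calls to the robot, and variables do not carry over. Pictures are saved under pics/ and viewed, and the job is handed in when it is done.

Besides the shell and the picture viewer there is one more tool, called after "Call:" as name(argument=value, ...), one argument or row to a line, values as JSON. play_rows: Moves the arm, as the interface text tells. Its arguments: {"type":"object","properties":{"moves":{"type":"array","items":{"type":"array","items":{"type":"array","items":{"type":"number"}}}},"force":{"type":"number"}},"required":["moves"]}

```bash
ls; mkdir -p pics
python3 - <<'E'
from rig import telemetry, imaging, manip
import cv2,numpy as np
print(telemetry.read_state())
for n in("scene","top"):
    p,d=imaging.read_camera(n); np.savez(f"pics/{n}0.npz",p=p,d=d)
    cv2.imwrite(f"pics/{n}0.png",p[:,:,::-1]); print(imaging.camera_model(n))
E
```

```text
pics
{'clock': 0.0, 'joints': array([ 1.52409800e+00,  3.59371150e-01,  1.10741820e-02, -3.67973563e-04,
       -1.22407655e+00, -2.88090866e-01]), 'qvel': array([-5.77650706e-04,  4.80060518e-04, -1.78789673e-03,  1.24217011e-03,
       -7.92651190e-04, -1.80858264e-05]), 'joint_torque': array([ 8.00305043e-04, -5.82725143e+01,  2.93046194e+01,  6.99711487e+00,
        7.08613690e-03, -1.62446686e-04]), 'position': array([221.6498293 , 637.06462696, 225.63630789]), 'orientation': array([ 9.86011447e-01, -1.66675657e-01, -7.67805028e-05,  8.03688731e-04]), 'contact_force': array([0.03715152, 0.48919281, 0.04465047]), 'wrist_torque': array([-0.01678314, -0.01683916, -0.02006025]), 'opening': 1.001300984660628}
{'K': array([[428.54801151,   0.        , 280.87155024],
       [  0.        , 428.54801151, 213.59729335],
       [  0.        ,   0.        ,   1.        ]]), 'rvec': array([ 1.90333261, -0.62161187,  0.42285675]), 'tvec': array([-529.44316814,  166.93291787, 1430.50676875])}
{'K': array([[517.85349852,   0.        , 270.54262564],
       [  0.        , 517.85349852, 211.54694657],
       [  0.        ,   0.        ,   1.        ]]), 'rvec': array([ 1.96070474, -1.6874438 ,  0.57624312]), 'tvec': array([-242.97221537,  432.31641359, 1931.13646361])}
```

View pics/scene0.png

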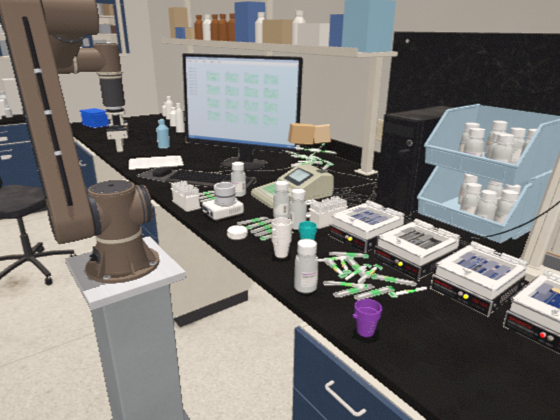

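View pics/top0.png

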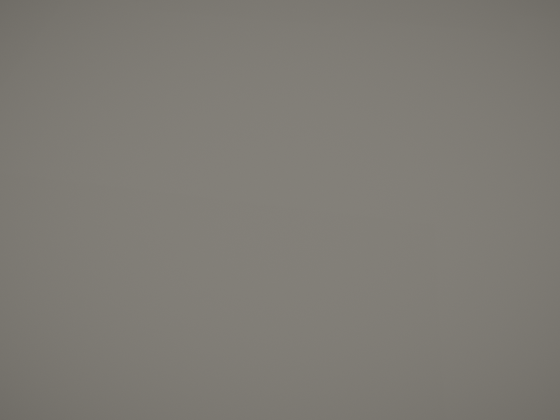

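The scene view shows a white cup stack at about (282,238) and the small mixer with its metal holder at about (224,195). The look-alikes are a turquoise cup at (307,232) and a purple one at (367,318). Bottles stand at (282,200), (298,205), (238,178) and (306,268). The top view is uniformly grey, so I'll check its depth and pose.

```bash
cat > h.py <<'E'
import numpy as np,cv2
from rig import telemetry, imaging, manip
def cam(n):
    m=imaging.camera_model(n); R=cv2.Rodrigues(np.array(m['rvec']))[0]; return m['K'],R,np.array(m['tvec']).ravel()
def cloud(n,d):
    K,R,t=cam(n); v,u=np.mgrid[:d.shape[0],:d.shape[1]]
    P=np.stack([(u-K[0,2])/K[0,0]*d,(v-K[1,2])/K[1,1]*d,d],-1)
    return (P-t)@R   # HxWx3 world
def proj(n,X):
    K,R,t=cam(n); p=(np.atleast_2d(X)@R.T+t)@K.T; return p[:,:2]/p[:,2:]
def plane(n,uv,z):
    K,R,t=cam(n); uv=np.atleast_2d(uv).astype(float)
    r=np.c_[(uv-K[[0,1],[2,2]])/K[0,0],np.ones(len(uv))]@R; c=-R.T@t
    s=(z-c[2])/r[:,2]; return c+s[:,None]*r
E
python3 - <<'E'
from h import *
for n in("scene","top"):
    K,R,t=cam(n); print(n,"centre",-R.T@t,"axis",R[2])
d=np.load("pics/top0.npz")['d']; print(d.min(),d.max(),np.median(d))
z=np.load("pics/scene0.npz"); p=z['p'];d=z['d']
P=cloud("scene",d)
for u,v in((282,222),(282,240),(224,185),(224,200),(222,208),(307,228),(306,245)): print(u,v,P[v,u].round(1))
c=p[150:270,180:340]; cv2.imwrite("pics/crop1.png",cv2.resize(c,None,fx=5,fy=5,interpolation=cv2.INTER_CUBIC)[:,:,::-1])
E
```

```text
scene centre [ -323.73547958 -1313.23508454   724.66215217] axis [ 0.55022105  0.73533178 -0.39565638]
top centre [-789.78550764 -359.89112834 1794.97583484] axis [ 0.60308495  0.08854407 -0.79274743]
0.0 84.035126 56.51596
282 222 [ 491.1 -231.3  109.5]
282 240 [ 454.5 -281.2   70.9]
224 185 [513.9 212.8 111.8]
224 200 [470.  138.5  77. ]
222 208 [453.2 127.7  49.2]
307 228 [ 569.4 -274.2   81.6]
306 245 [ 396.7 -473.5  150.9]
```

View pics/crop1.png

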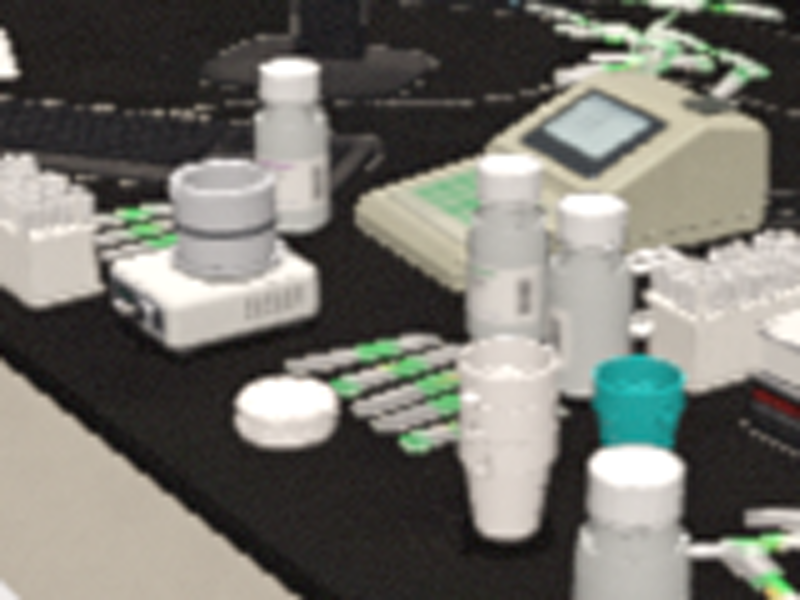

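Run:
```python
from h import *
L=[imaging.read_camera("scene") for _ in range(10)]
p=np.mean([a[0] for a in L],0); D=np.array([a[1] for a in L]); d=np.median(D,0)
print("depth std",np.median(D.std(0)[150:260,180:340]), "img std",np.std([a[0] for a in L],0).mean())
np.savez("pics/s1.npz",p=p,d=d)
def crop(name,u0,u1,v0,v1,f):
    cv2.imwrite(name,np.clip(cv2.resize(p[v0:v1,u0:u1],None,fx=f,fy=f,interpolation=cv2.INTER_CUBIC)[:,:,::-1]*1.0,0,255).astype(np.uint8))
crop("pics/stack.png",266,298,212,262,11)
crop("pics/holder.png",198,248,176,222,13)
P=cloud("scene",d)
m=np.zeros(d.shape,bool)
x,y,z=P[...,0],P[...,1],P[...,2]
v,u=np.mgrid[:420,:560]
from scipy.optimize import least_squares
def fit(sel,r,z0,z1):
    s=sel&(z>z0)&(z<z1); X=P[s][:,:2]; X=X
    f=lambda c:np.hypot(X[:,0]-c[0],X[:,1]-c[1])-r
    o=least_squares(f,X.mean(0)+[10,20],loss='soft_l1',f_scale=2); print(z0,z1,len(X),o.x.round(1),"rms",np.sqrt((f(o.x)**2).mean()).round(2))
    return o.x
st=(u>268)&(u<296)&(v>214)&(v<262)&(np.hypot(x-505,y+215)<70)
fit(st,33,112,126);fit(st,33,82,103);fit(st,33,60,80);fit(st,33,60,126)
ho=(u>205)&(u<242)&(v>178)&(v<210)&(np.hypot(x-510,y-190)<90)
fit(ho,43,66,124)
fit(ho,43,75,90); fit(ho,43,95,115)
print("z top hold",z[ho].max(),z[st].max())
```

```text
depth std 4.4887037 img std 1.2281104561048264
112 126 71 [ 503.1 -208.3] rms 12.0
82 103 7 [ 467.  -255.6] rms 0.34
60 80 6 [ 467.4 -255.5] rms 0.22
60 126 121 [ 507.  -211.7] rms 16.47
66 124 346 [493.8 176.8] rms 3.46
75 90 66 [494.  177.5] rms 1.27
95 115 132 [493.8 176.7] rms 3.83
z top hold 127.85648486235627 127.84846543680239
```

View pics/stack.png

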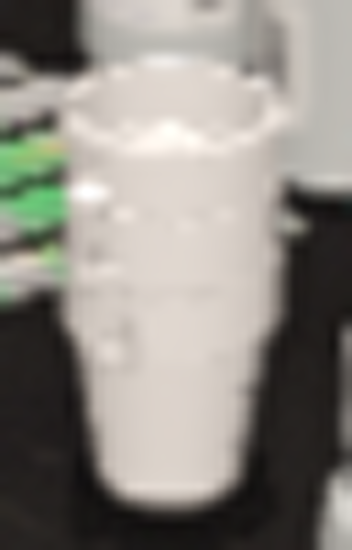

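View pics/holder.png

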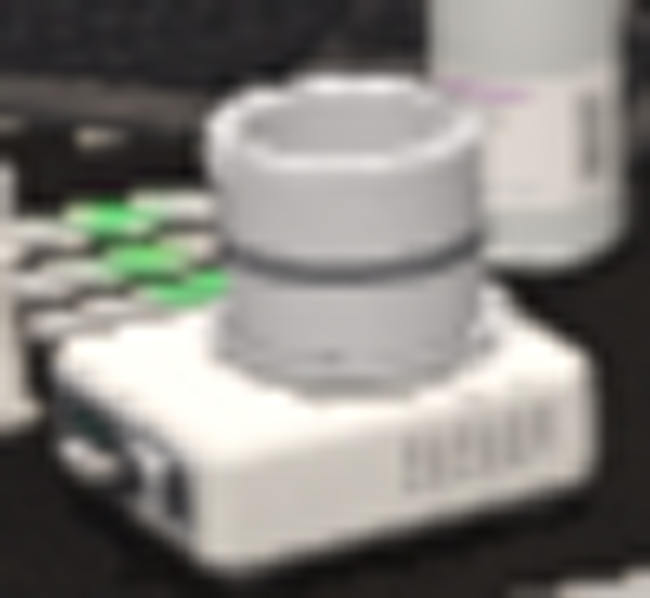

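```bash
cat > ren.py <<'E'
from h import *
from scipy.optimize import least_squares
def polysdf(q,V):
    V=np.asarray(V,float); d=np.full(q.shape[:-1],1e9); s=np.ones(q.shape[:-1]); n=len(V)
    for i in range(n):
        a,b=V[i],V[i-1]; e=b-a; w=q-a
        t=np.clip((w@e)/(e@e),0,1); r=w-t[...,None]*e; d=np.minimum(d,(r**2).sum(-1))
        c1=q[...,1]>=a[1]; c2=q[...,1]<b[1]; c3=e[0]*w[...,1]>e[1]*w[...,0]
        f=(c1&c2&c3)|(~c1&~c2&~c3); s=np.where(f,-s,s)
    return s*np.sqrt(d)
def box(p,c,h):
    q=np.abs(p-c)-h; return np.linalg.norm(np.maximum(q,0),axis=-1)+np.minimum(q.max(-1),0)
CUP=[(0,0),(21.5,0),(29.5,56),(33,56),(33,80),(31,80),(31,57.5),(27.5,57.5),(19.5,2),(0,2)]
def loc(p,c,th):
    q=p-np.array(c); C,S=np.cos(th),np.sin(th)
    return np.stack([C*q[...,0]+S*q[...,1],-S*q[...,0]+C*q[...,1],q[...,2]],-1)
def cup(p,c,th):
    q=loc(p,c,th); r=np.hypot(q[...,0],q[...,1])
    d=polysdf(np.stack([r,q[...,2]],-1),CUP)
    a=np.stack([np.abs(q[...,0]),q[...,1],q[...,2]],-1)
    return np.minimum(d,box(a,np.array([36.5,0,60]),np.array([4.5,4.5,4])))
HOL=[(0,0),(43,0),(43,70),(35,70),(35,6),(0,6)]
def holder(p,c,th):
    q=loc(p,c,th); r=np.hypot(q[...,0],q[...,1]); d=polysdf(np.stack([r,q[...,2]],-1),HOL)
    a=np.stack([np.abs(q[...,0]),np.abs(q[...,1]),q[...,2]],-1)
    n1=np.maximum.reduce([a[...,1]-np.interp(q[...,2],[60,70],[6.5,9.5]),60-q[...,2],30-a[...,0]])
    return np.maximum(d,-n1*0.9)
def render(f,win,ss=3,n=48,near=None):
    u0,u1,v0,v1=win; K,R,t=cam("scene"); c=-R.T@t
    u=u0-.5+(np.arange((u1-u0)*ss)+.5)/ss; v=v0-.5+(np.arange((v1-v0)*ss)+.5)/ss
    U,V=np.meshgrid(u,v); ray=np.stack([(U-K[0,2])/K[0,0],(V-K[1,2])/K[1,1],np.ones_like(U)],-1)
    L=np.linalg.norm(ray,axis=-1); D=(ray/L[...,None])@R
    s=np.full(U.shape,float(near)); 
    for _ in range(n): s=s+f(c+s[...,None]*D)
    p=c+s[...,None]*D; hit=f(p)<0.7
    e=0.5; N=np.stack([f(p+e*np.eye(3)[i])-f(p-e*np.eye(3)[i]) for i in range(3)],-1)
    N/=np.linalg.norm(N,axis=-1,keepdims=True)+1e-9
    def ds(a): return a.reshape(v1-v0,ss,u1-u0,ss,-1).mean((1,3))
    m=ds(hit*1.)[...,0]; Nd=ds(N*hit[...,None]); z=ds(np.where(hit,s/L,0))[...,0]/np.maximum(m,1e-6)
    return m,Nd,z
E
python3 - <<'E'
from ren import *
# approximate positions from rims
print(plane("scene",[(282.2,221.2)],128))
a=plane("scene",[(272,221.2),(292.5,221.2)],128);print(np.linalg.norm(a[0]-a[1]))
K,R,t=cam("scene");c=-R.T@t
for X in ((495,-225,128),(494,177,128)): print(np.linalg.norm(np.array(X)-c))
z=np.load("pics/s1.npz");P=cloud("scene",z['d'])
for v in range(214,262,4): print(v,[tuple(P[v,u].round(0)) for u in (276,282,288)])
E
```

```text
[[ 471.00343805 -259.0905055   128.        ]]
69.3171615956836
1486.8050001880008
1801.5264765173404
214 [(np.float64(634.0), np.float64(-0.0), np.float64(22.0)), (np.float64(650.0), np.float64(-20.0), np.float64(25.0)), (np.float64(681.0), np.float64(-19.0), np.float64(17.0))]
218 [(np.float64(472.0), np.float64(-223.0), np.float64(127.0)), (np.float64(490.0), np.float64(-232.0), np.float64(125.0)), (np.float64(682.0), np.float64(-20.0), np.float64(-1.0))]
222 [(np.float64(471.0), np.float64(-224.0), np.float64(112.0)), (np.float64(490.0), np.float64(-233.0), np.float64(110.0)), (np.float64(500.0), np.float64(-253.0), np.float64(115.0))]
226 [(np.float64(439.0), np.float64(-268.0), np.float64(122.0)), (np.float64(453.0), np.float64(-282.0), np.float64(124.0)), (np.float64(475.0), np.float64(-286.0), np.float64(119.0))]
230 [(np.float64(439.0), np.float64(-268.0), np.float64(107.0)), (np.float64(453.0), np.float64(-283.0), np.float64(109.0)), (np.float64(475.0), np.float64(-286.0), np.float64(104.0))]
234 [(np.float64(439.0), np.float64(-268.0), np.float64(92.0)), (np.float64(454.0),
[... 489 characters left out ...]
p.float64(-264.0), np.float64(44.0)), (np.float64(456.0), np.float64(-280.0), np.float64(47.0)), (np.float64(484.0), np.float64(-276.0), np.float64(37.0))]
250 [(np.float64(444.0), np.float64(-262.0), np.float64(27.0)), (np.float64(459.0), np.float64(-276.0), np.float64(29.0)), (np.float64(508.0), np.float64(-247.0), np.float64(1.0))]
254 [(np.float64(446.0), np.float64(-258.0), np.float64(10.0)), (np.float64(460.0), np.float64(-275.0), np.float64(13.0)), (np.float64(491.0), np.float64(-269.0), np.float64(-0.0))]
258 [(np.float64(442.0), np.float64(-265.0), np.float64(-2.0)), (np.float64(459.0), np.float64(-277.0), np.float64(-2.0)), (np.float64(474.0), np.float64(-291.0), np.float64(-0.0))]
```

```bash
cat > fit.py <<'E'
from ren import *
def cost(f,win,p,d,near,ret=False):
    m,N,z=render(f,win,near=near); u0,u1,v0,v1=win
    I=p[v0:v1,u0:u1].mean(-1); dd=d[v0:v1,u0:u1]
    s=(m>0.98)
    A=np.c_[N[s],m[s]]; A=np.c_[A,N[s]**2]; x=np.linalg.lstsq(A,I[s],rcond=None)[0]; ri=I[s]-A@x
    rd=(dd-z)[s]; rd=np.clip(rd,-15,15)
    if ret:
        full=np.zeros(I.shape); full[s]=A@x; return m,full,z,ri,rd,s
    return (np.minimum(np.abs(ri),25)).mean(), np.abs(rd).mean(), np.median(rd), s.sum()
E
python3 - <<'E'
from fit import *
Z=np.load("pics/s1.npz");p=Z['p'];d=Z['d']
P=cloud("scene",d);x,y,z=[P[...,i] for i in range(3)];v,u=np.mgrid[:420,:560]
def fit(sel,r,z0,z1,outer=True):
    s=sel&(z>z0)&(z<z1); X=P[s][:,:2]
    f=lambda c:np.hypot(X[:,0]-c[0],X[:,1]-c[1])-r
    o=least_squares(f,X.mean(0)+[10,20],loss='soft_l1',f_scale=1); print(z0,z1,len(X),o.x.round(1),"rms",np.sqrt((f(o.x)**2).mean()).round(2)); return o.x
st=(u>272)&(u<292)&(v>225)&(np.hypot(x-470,y+256)<45)
fit(st,33,60,102);fit(st,33,112,122);fit(st,33,84,102);fit(st,33,60,78)
ho=(u>216)&(u<234)&(v>189)&(np.hypot(x-494,y-177)<52)
fit(ho,43,62,92);fit(ho,43,98,122);fit(ho,43,62,122)
E
```

```text
60 102 202 [ 468.9 -253.7] rms 1.82
112 122 46 [ 469.2 -253.9] rms 0.9
84 102 88 [ 468.8 -253.5] rms 1.65
60 78 82 [ 469.3 -253.9] rms 1.53
62 92 122 [494.4 177.2] rms 1.83
98 122 83 [494.3 177.9] rms 1.39
62 122 231 [494.3 177.5] rms 1.67
```

```bash
cat > ang.py <<'E'
from fit import *
Z=np.load("pics/s1.npz");p=Z['p'];d=Z['d']
near=1700
win=(208,242,178,210)
print("holder")
for th in range(0,180,6):
    c=cost(lambda q:holder(q,(494.3,177.5,58),np.radians(th)),win,p,d,1690); print(th,np.round(c,2))
E
python3 ang.py
```

```text
holder
0 [1.056e+01 2.150e+00 1.400e-01 4.150e+02]
6 [1.062e+01 2.230e+00 1.400e-01 4.130e+02]
12 [1.069e+01 2.250e+00 1.400e-01 4.130e+02]
18 [1.073e+01 2.280e+00 1.100e-01 4.120e+02]
24 [1.066e+01 2.260e+00 1.300e-01 4.110e+02]
30 [1.071e+01 2.290e+00 9.000e-02 4.090e+02]
36 [1.073e+01 2.320e+00 7.000e-02 4.100e+02]
42 [1.069e+01 2.410e+00 9.000e-02 4.090e+02]
48 [1.076e+01 2.480e+00 7.000e-02 4.080e+02]
54 [1.078e+01 2.560e+00 1.100e-01 4.080e+02]
60 [1.081e+01 2.510e+00 1.300e-01 4.070e+02]
66 [1.073e+01 2.420e+00 9.000e-02 4.050e+02]
72 [1.061e+01 2.370e+00 9.000e-02 4.050e+02]
78 [1.053e+01 2.290e+00 9.000e-02 4.070e+02]
84 [1.062e+01 2.230e+00 9.000e-02 4.070e+02]
90 [1.073e+01 2.290e+00 6.000e-02 4.090e+02]
96 [1.086e+01 2.240e+00 5.000e-02 4.100e+02]
102 [1.095e+01 2.260e+00 7.000e-02 4.120e+02]
108 [1.092e+01 2.220e+00 1.300e-01 4.130e+02]
114 [1.09e+01 2.25e+00 9.00e-02 4.13e+02]
120 [1.082e+01 2.170e+00 1.300e-01 4.140e+02]
126 [1.07e+01 2.19e+00 1.30e-01 4.16e+02]
132 [1.054e+01 2.130e+00 1.300e-01 4.160e+02]
138 [1.05e+01 2.09e+00 1.10e-01 4.16e+02]
144 [1.039e+01 2.090e+00 1.500e-01 4.150e+02]
150 [1.035e+01 2.080e+00 1.500e-01 4.130e+02]
156 [1.054e+01 2.060e+00 1.700e-01 4.160e+02]
162 [1.057e+01 2.030e+00 2.000e-01 4.170e+02]
168 [1.066e+01 1.950e+00 1.400e-01 4.160e+02]
174 [1.061e+01 1.990e+00 1.400e-01 4.150e+02]
```

Run:
```python
from ren import *
Z=np.load("pics/s1.npz");p=Z['p'].mean(-1).astype(np.float32);d=Z['d'].astype(np.float32)
K,R,t=cam("scene")
a=np.radians(np.arange(0,360,6))
def samp(r,z,img,interp=cv2.INTER_LINEAR):
    X=np.c_[494.3+r*np.cos(a),177.5+r*np.sin(a),np.full(len(a),z)]
    uv=proj("scene",X).astype(np.float32); dep=(X@R.T+t)[:,2]
    return cv2.remap(img,uv[:,:1],uv[:,1:],interp)[:,0],dep,uv
i1,dep,uv=samp(39,128,p); d1,_,_=samp(39,128,d,cv2.INTER_NEAREST)
i2,dep2,_=samp(43,124,p); d2,_,_=samp(43,124,d,cv2.INTER_NEAREST)
i3,dep3,_=samp(35,123,p); d3,_,_=samp(35,123,d,cv2.INTER_NEAREST)
for k in range(len(a)): print(int(np.degrees(a[k]).round()),uv[k].round(1),"I",i1[k].round(),i2[k].round(),i3[k].round()," dd",(d1-dep)[k].round(1),(d2-dep2)[k].round(1),(d3-dep3)[k].round(1))
c=p[174:204,202:246]; c=cv2.resize(c,None,fx=18,fy=18,interpolation=cv2.INTER_NEAREST)
cv2.imwrite("pics/rimI.png",np.clip((c-60)*1.4,0,255))
dd=d[174:204,202:246]; dd=cv2.resize(dd,None,fx=18,fy=18,interpolation=cv2.INTER_NEAREST)
cv2.imwrite("pics/rimD.png",cv2.applyColorMap(np.clip((dd-1640)*1.6,0,255).astype(np.uint8),cv2.COLORMAP_JET))
```

```text
0 [232.1 182.8] I 170.0 182.0 179.0  dd 3.8 188.0 1.4
6 [231.5 182.5] I 173.0 174.0 179.0  dd 0.9 -3.2 -1.2
12 [230.9 182.3] I 170.0 176.0 184.0  dd 194.1 -6.1 2.9
18 [230.2 182.1] I 160.0 182.0 187.0  dd 340.5 -11.6 -3.9
24 [229.4 181.9] I 169.0 179.0 186.0  dd 1.4 -11.7 -0.5
30 [228.6 181.8] I 178.0 189.0 187.0  dd -0.2 -5.2 -3.9
36 [227.8 181.7] I 177.0 203.0 192.0  dd -1.7 -6.7 1.2
42 [226.9 181.6] I 176.0 221.0 197.0  dd 0.1 -5.1 0.4
48 [225.9 181.5] I 166.0 224.0 196.0  dd -1.6 -6.8 -1.7
54 [225.  181.5] I 160.0 217.0 195.0  dd 330.2 -6.4 3.7
60 [224.  181.5] I 165.0 218.0 196.0  dd 330.5 -8.9 1.4
66 [223.  181.5] I 180.0 228.0 197.0  dd -4.2 -9.3 -0.8
72 [222.1 181.6] I 181.0 213.0 193.0  dd 2.8 -2.2 0.5
78 [221.1 181.7] I 164.0 184.0 188.0  dd -0.7 -5.6 -1.4
84 [220.2 181.9] I 138.0 163.0 186.0  dd 0.4 -4.3 0.2
90 [219.3 182. ] I 114.0 167.0 187.0  dd 323.8 -7.6 1.3
96 [218.5 182.2] I 121.0 202.0 187.0  dd 326.2 -6.7 2.2
102 [217.7 182.4] I 148.0 208.0 188.0  dd 338.2 -7.1 -0.1
108 [217.  182.7] I 172.0 186.0 188.0  dd -0.1 -4.2 2.5
114 [216.4 183. ] I 168.0 186.0 186.0  dd 2
[... 1694 characters left out ...]
0 -2.8 -6.2
300 [232.1 185.9] I 211.0 186.0 218.0  dd 2.6 -0.5 -9.3
306 [232.6 185.6] I 212.0 189.0 212.0  dd 1.9 8.7 -12.9
312 [232.9 185.3] I 216.0 195.0 212.0  dd 6.9 8.4 -7.2
318 [233.2 184.9] I 214.0 204.0 214.0  dd 3.2 4.3 -10.6
324 [233.3 184.6] I 208.0 206.0 211.0  dd -0.6 0.2 -13.9
330 [233.4 184.3] I 201.0 208.0 207.0  dd 209.0 -5.8 18.5
336 [233.3 184. ] I 194.0 208.0 201.0  dd 205.3 -9.9 15.2
342 [233.1 183.6] I 187.0 205.0 193.0  dd 201.7 199.8 11.9
348 [232.9 183.3] I 179.0 200.0 186.0  dd 199.9 195.9 8.8
354 [232.5 183.1] I 172.0 192.0 183.0  dd 196.5 191.5 5.8[ WARN:0@0.627] global loadsave.cpp:1063 imwrite_ Unsupported depth image for selected encoder is fallbacked to CV_8U.
```

View pics/rimI.png

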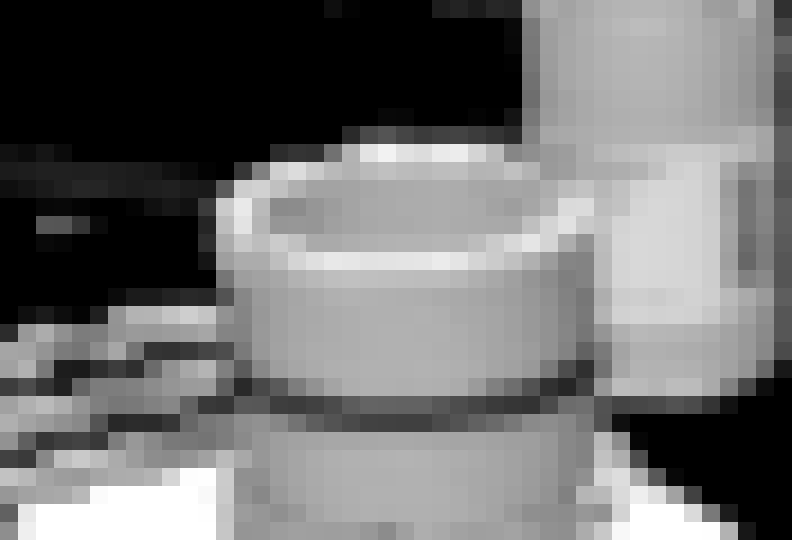

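View pics/rimD.png

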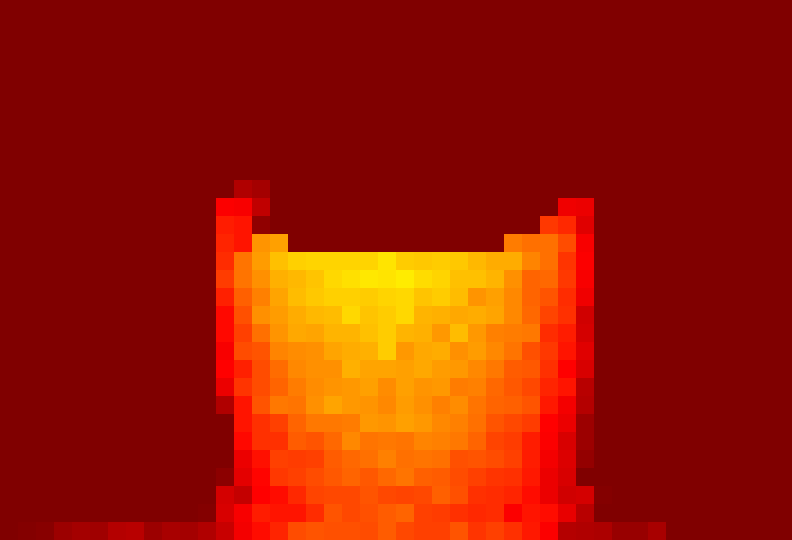

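Run:
```python
from fit import *
L=[imaging.read_camera("scene") for _ in range(20)]
Z=np.load("pics/s1.npz")
D=np.array([a[1] for a in L]); p=(np.mean([a[0] for a in L],0)*2+Z['p'])/3; d=np.median(D,0)
np.savez("pics/s2.npz",p=p,d=d)
win=(210,238,178,194)
u0,u1,v0,v1=win
def dcost(c,th):
    m,N,z=render(lambda q:holder(q,(c[0],c[1],58),np.radians(th)),win,ss=1,near=1690)
    zz=np.where(m>.5,z,3000); r=np.clip(d[v0:v1,u0:u1]-zz,-20,20); return np.abs(r).mean()
best=[]
for c in ((494.3,177.5),(494.3,179),(495.5,177),(493.3,178),(494.3,176),(495,179.5)):
    r=[dcost(c,th) for th in range(0,180,5)]
    print(c,np.round(r,2),"best",np.argsort(r)[:5]*5)
```

```text
(494.3, 177.5) [10.69 10.75 10.9  10.93 10.9  10.96 10.99 11.18 11.21 11.27 11.3  11.26
 11.28 11.31 11.3  11.24 11.14 11.06 10.96 11.   10.93 10.97 10.92 10.75
 10.86 10.76 10.74 10.69 10.75 10.77 10.73 10.67 10.57 10.54 10.51 10.53] best [170 175 165 160 155]
(494.3, 179) [10.82 10.95 10.96 10.96 11.01 11.08 11.14 11.3  11.3  11.38 11.41 11.45
 11.44 11.45 11.4  11.31 11.25 11.14 11.1  11.06 11.06 11.1  11.06 10.99
 10.97 10.88 10.92 10.83 10.83 10.88 10.85 10.8  10.78 10.67 10.65 10.68] best [170 165 175 160 155]
(495.5, 177) [11.09 11.17 11.2  11.25 11.26 11.32 11.44 11.46 11.57 11.6  11.63 11.69
 11.72 11.71 11.63 11.61 11.49 11.44 11.43 11.36 11.32 11.3  11.26 11.25
 11.16 11.18 11.11 11.08 11.08 11.11 11.14 11.08 11.01 10.98 10.95 10.96] best [170 175 165 160 135]
(493.3, 178) [10.74 10.91 10.91 10.87 10.98 11.   11.04 11.2  11.18 11.24 11.32 11.3
 11.34 11.34 11.3  11.3  11.17 11.08 11.   10.95 10.99 10.96 10.95 10.89
 10.88 10.78 10.76 10.74 10.78 10.77 10.79 10.68 10.64 10.59 10.56 10.65] best [170 165 160 175 155]
(494.3, 176) [11.18 11.23 11.32 11.38 11.36 11.39 11.47 11.53 11.57 11.67 11.71 11.7
 11.71 11.7  11.7  11.61 11.5  11.46 11.45 11.42 11.33 11.39 11.32 11.25
 11.27 11.18 11.14 11.08 11.14 11.16 11.15 11.1  11.02 10.99 10.98 10.99] best [170 175 165 160 135]
(495, 179.5) [11.02 11.14 11.19 11.18 11.19 11.26 11.32 11.49 11.5  11.58 11.6  11.61
 11.61 11.63 11.59 11.52 11.44 11.35 11.26 11.26 11.26 11.3  11.23 11.2
 11.18 11.09 11.11 11.04 11.04 11.08 11.02 11.01 10.99 10.89 10.87 10.9 ] best [170 165 175 160 155]
```

```bash
cat > dfit.py <<'E'
from fit import *
from scipy.optimize import minimize
def dc(f,win,d,near,top):
    u0,u1,v0,v1=win
    m,N,z=render(f,win,ss=1,near=near); dd=d[v0:v1,u0:u1]; miss=m<.5
    r=np.where(miss,np.where((dd>top)|(dd==0),0,20),np.clip(dd-z,-20,20)); return np.abs(r).mean()
E
python3 - <<'E'
from dfit import *
Z=np.load("pics/s2.npz");p,d=Z['p'],Z['d']
win=(208,240,176,197)
for th in list(range(0,180,20))+list(range(145,190,4)):
    g=lambda c:dc(lambda q:holder(q,(c[0],c[1],58),np.radians(th)),win,d,1690,1880)
    o=minimize(g,[494.3,177.7],method='Nelder-Mead',options=dict(xatol=.2,fatol=.005,maxiter=25,initial_simplex=[[494.3,177.7],[495.3,177.7],[494.3,178.7]]))
    print(th,o.x.round(1),round(o.fun,3))
# stack
print("stack top cup")
win=(268,297,214,235)
for th in range(0,180,10):
    def st(q): return np.minimum(cup(q,(469,-253.8,48),np.radians(th)),np.where(True,polysdf(np.stack([np.hypot(q[...,0]-469,q[...,1]+253.8),q[...,2]],-1),[(0,0),(33,0),(33,104),(0,104)]),0))
    print(th,round(dc(st,win,d,1380,1600),3),np.round(cost(st,win,p,d,1380),2))
E
```

```text
0 [493.9 177.9] 1.045
20 [494.1 178. ] 1.156
40 [494. 178.] 1.399
60 [494.2 178.1] 1.464
80 [494.  177.9] 1.349
100 [494.1 177.9] 1.163
120 [494. 178.] 1.171
140 [494.1 178.1] 1.072
160 [494.1 177.7] 0.972
145 [494.1 178. ] 1.117
149 [493.9 178. ] 1.075
153 [494.1 178.1] 1.032
157 [494.1 178. ] 1.017
161 [494.1 178.1] 0.95
165 [493.9 177.9] 0.902
169 [494.2 178.1] 0.885
173 [494.  177.9] 0.916
177 [494.3 178. ] 0.965
181 [494.1 178. ] 1.046
185 [494.2 178. ] 1.095
189 [494.1 178. ] 1.144
stack top cup
0 1.289 [5.19e+00 1.44e+00 3.00e-01 3.12e+02]
10 1.127 [  4.65   1.24   0.31 310.  ]
20 1.224 [  4.98   1.41   0.33 310.  ]
30 1.366 [  5.26   1.66   0.33 310.  ]
40 1.365 [  5.34   1.64   0.31 310.  ]
50 1.346 [  5.19   1.63   0.31 310.  ]
60 1.357 [  5.25   1.64   0.31 310.  ]
70 1.365 [  5.38   1.64   0.33 310.  ]
80 1.377 [  5.41   1.67   0.35 310.  ]
90 1.419 [  5.36   1.69   0.33 310.  ]
100 1.407 [  5.49   1.73   0.33 310.  ]
110 1.439 [5.49e+00 1.78e+00 3.10e-01 3.14e+02]
120 1.567 [5.42e+00 1.87e+00 3.10e-01 3.19e+02]
130 1.671 [5.62e+00 1.86e+00 3.10e-01 3.20e+02]
140 1.697 [6.20e+00 1.93e+00 3.10e-01 3.22e+02]
150 1.665 [5.85e+00 1.93e+00 3.10e-01 3.22e+02]
160 1.676 [6.28e+00 1.80e+00 3.10e-01 3.19e+02]
170 1.493 [6.00e+00 1.68e+00 3.10e-01 3.16e+02]
```

Run:
```python
from dfit import *
Z=np.load("pics/s2.npz");p,d=Z['p'],Z['d']
win=(268,297,214,235)
for th in range(-2,24,3):
    def mk(c):
        return lambda q: np.minimum(cup(q,(c[0],c[1],48),np.radians(th)),polysdf(np.stack([np.hypot(q[...,0]-c[0],q[...,1]-c[1]),q[...,2]],-1),[(0,0),(33,0),(33,104),(0,104)]))
    g=lambda c:dc(mk(c),win,d,1380,1600)
    o=minimize(g,[469,-253.8],method='Nelder-Mead',options=dict(xatol=.2,fatol=.005,maxiter=25,initial_simplex=[[469,-253.8],[470,-253.8],[469,-252.8]]))
    print(th,o.x.round(1),round(o.fun,3),cost(mk(o.x),win,p,d,1380)[0].round(2))
for th in (10,):
    e=np.array([np.cos(np.radians(th)),np.sin(np.radians(th)),0])*39
    print(proj("scene",[np.array([469,-253.8,108])-e,np.array([469,-253.8,108])+e]))
P=cloud("scene",d);x,y,z=[P[...,i] for i in range(3)];v,u=np.mgrid[:420,:560]
for name,uu,vv in (("mid",282,200),("right",298,210),("left",238,183),("front",306,270),("turq",307,235)):
    s=(abs(u-uu)<8)&(abs(v-vv)<9)&(z>20); q=P[s]; print(name,np.median(q,0).round(0),"nearest face +34 along view")
# obstacles within 60..130 of stack and holder, z>90
for c in ((469,-254),(494,178)):
    r=np.hypot(x-c[0],y-c[1]); s=(r>46)&(r<170)&(z>90)&(d>0)
    az=np.degrees(np.arctan2(y-c[1],x-c[0]))
    for b in range(-180,180,30):
        k=s&(az>=b)&(az<b+30)
        if k.sum()>8: print(c,b,k.sum(),"rmin",np.percentile(r[k],5).round(),"zmax",np.percentile(z[k],95).round())
from scipy.spatial.transform import Rotation as Ro
S=telemetry.read_state(); print(S['clock'],S['position'].round(1),Ro.from_quat(S['orientation']).as_matrix().round(3))
```

```text
-2 [ 469.2 -254. ] 1.097 5.33
1 [ 469.2 -253.7] 1.019 5.26
4 [ 469.2 -254. ] 0.969 4.85
7 [ 469.2 -254. ] 0.877 4.65
10 [ 469.2 -253.8] 0.853 4.68
13 [ 469.3 -254. ] 0.848 4.5
16 [ 469.2 -254. ] 0.916 4.58
19 [ 469.2 -254. ] 0.94 4.85
22 [ 469.2 -254. ] 0.996 5.09
[[272.71087512 229.67488009]
 [288.472439   222.78862141]]
mid [651. -14.  84.] nearest face +34 along view
right [ 645. -128.   81.] nearest face +34 along view
left [644. 316.  74.] nearest face +34 along view
front [ 386. -490.   78.] nearest face +34 along view
turq [ 568. -273.   65.] nearest face +34 along view
1.6 [221.8 637.5 226.6] [[ 0.944 -0.329 -0.   ]
 [-0.329 -0.944  0.   ]
 [-0.    -0.    -1.   ]]
```

Call:
play_rows(
  moves=[
    [[0.1,0.1,0,0,0,-0.05,1],[0.28,0.28,0,0,0,-0.15,1],[0.46,0.46,0,0,0,-0.25,1],[0.64,0.64,0,0,0,-0.35,1],[0.82,0.82,0,0,0,-0.43,1],[0.95,0.95,0,0,0,-0.5,1],[1,1,0,0,0,-0.512,1],[1,1,0,0,0,-0.512,1]],
  ],
)

```text
clock: 2.6
position: [314.4, 446.5, 226.9]
orientation: [0.995, 0.1, 0.0, -0.0]
contact_force: [0.1, -0.0, 0.6]
opening: 1.006
```

Call:
play_rows(
  moves=[
    [[0.1,0.15,0,0,0,0,1],[0.25,0.4,0,0,0,0,1],[0.4,0.7,0,0,0,0,1],[0.6,1,0,0,0,0,1]],
  ],
)

```text
clock: 3.1
position: [432.9, 317.8, 226.6]
orientation: [0.995, 0.101, 0.0, -0.0]
contact_force: [0.3, 1.1, 0.1]
opening: 0.999
```

Call:
play_rows(
  moves=[
    [[0,0.35,0,0,0,0,1],[0,0.7,0,0,0,0,1],[0,1,0,0,0,0,1]],
  ],
)

```text
clock: 3.48
position: [462.8, 169.9, 226.5]
orientation: [0.995, 0.1, 0.0, 0.0]
contact_force: [0.8, 0.7, -0.4]
opening: 1.002
```

Call:
play_rows(
  moves=[
    [[0,0.35,0,0,0,0,1],[-0.1,0.7,0,0,0,0,1],[-0.2,1,0,0,0,0,1]],
  ],
)

```text
clock: 3.85
position: [463.3, 16.8, 226.5]
orientation: [0.995, 0.1, -0.0, 0.0]
contact_force: [0.6, 0.5, 0.5]
opening: 1.0
```

Call:
play_rows(
  moves=[
    [[0,0.35,0,0,0,0,1],[-0.1,0.7,0,0,0,0,1],[-0.2,0.95,0,0,0,0,1],[-0.2,0.95,0,0,0,0,1]],
  ],
)

```text
clock: 4.35
position: [462.2, -129.4, 226.4]
orientation: [0.995, 0.099, -0.0, 0.0]
contact_force: [-0.1, 0.3, 0.2]
opening: 0.997
```

Call:
play_rows(
  moves=[
    [[-0.04,0.3,0,0,0,0,1],[-0.08,0.6,0.1,0,0,0,1],[-0.12,0.823,0.2,0,0,0,1],[-0.12,0.823,0.3,0,0,0,1],[-0.12,0.823,0.3,0,0,0,1],[-0.12,0.823,0.3,0,0,0,1]],
  ],
)

```text
clock: 5.1
position: [469.9, -251.6, 182.1]
orientation: [0.995, 0.101, 0.0, 0.0]
contact_force: [0.1, -0.5, 0.1]
opening: 1.003
```

```bash
cat > snap.py <<'E'
import sys
from h import *
name,u0,u1,v0,v1,f,n=sys.argv[1],*map(int,sys.argv[2:8])
L=[imaging.read_camera("scene") for _ in range(n)]
p=np.mean([a[0] for a in L],0); d=np.median([a[1] for a in L],0); np.savez(f"pics/{name}.npz",p=p,d=d)
cv2.imwrite(f"pics/{name}.png",np.clip(cv2.resize(p[v0:v1,u0:u1],None,fx=f,fy=f,interpolation=cv2.INTER_CUBIC)[:,:,::-1],0,255).astype(np.uint8))
S=telemetry.read_state(); print(S['clock'],S['position'].round(2),S['orientation'].round(4),S['contact_force'].round(2),S['opening'])
E
python3 snap.py s3 245 320 160 265 7 6
```

```text
5.4 [ 469.43 -252.21  182.12] [9.949e-01 1.008e-01 5.000e-04 1.000e-04] [-0.04  0.46  0.35] 1.0016764876880728
```

View pics/s3.png

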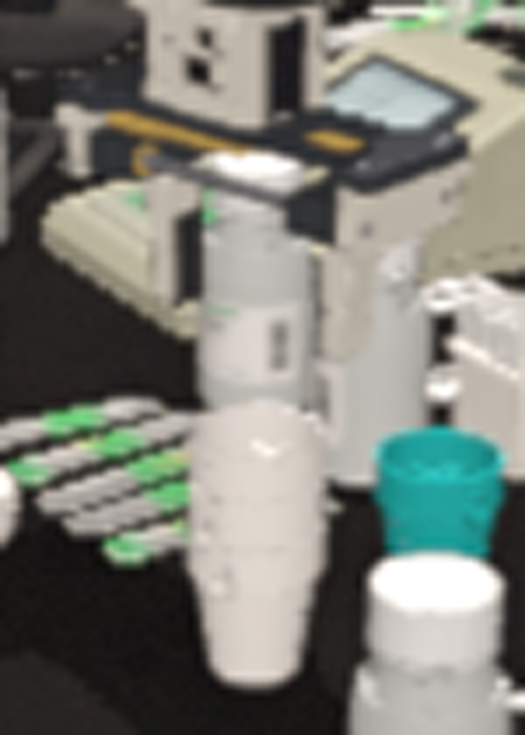

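Run:
```python
from h import *
from scipy.spatial.transform import Rotation as Ro
Z=np.load("pics/s3.npz");d=Z['d'];P=cloud("scene",d)
S=telemetry.read_state(); R=Ro.from_quat(S['orientation']).as_matrix(); 
q=(P-S['position'])@R
s=(q[...,2]<-5)&(q[...,2]>-50)&(np.abs(q[...,0])<40)&(np.abs(q[...,1])<90)
v,u=np.where(s); X=q[s]
for side in(-1,1):
    k=X[:,1]*side>0; Y=X[k]; print(side,k.sum(),"x",np.percentile(Y[:,0],[5,25,50,75,95]).round(1),"y",np.percentile(Y[:,1],[2,10,50,90,98]).round(1),"zmax",Y[:,2].max().round(1))
    for z0 in(-45,-35,-25,-15,-7):
        m=abs(Y[:,2]-z0)<4
        print(z0,[tuple(a) for a in Y[m].round(0)[:14]])
K,_,_=cam("scene")
for y in(-65,-44,44,65):
  for x in(-9.5,9.5): print(x,y,proj("scene",[R@np.array([x,y,0])+S['position']]).round(1), ((proj("scene",[R@np.array([x,y,0])+S['position']])-[245,160])*7).round())
```

```text
-1 101 x [-10.5  -9.2  -7.2   1.4   8.2] y [-60.6 -58.  -45.6 -42.5 -41.4] zmax -5.9
-45 [(np.float64(12.0), np.float64(-47.0), np.float64(-48.0)), (np.float64(-10.0), np.float64(-63.0), np.float64(-47.0)), (np.float64(-10.0), np.float64(-58.0), np.float64(-48.0)), (np.float64(-9.0), np.float64(-55.0), np.float64(-48.0)), (np.float64(-2.0), np.float64(-47.0), np.float64(-49.0)), (np.float64(0.0), np.float64(-45.0), np.float64(-48.0)), (np.float64(7.0), np.float64(-47.0), np.float64(-46.0)), (np.float64(12.0), np.float64(-46.0), np.float64(-45.0)), (np.float64(-10.0), np.float64(-58.0), np.float64(-45.0)), (np.float64(-10.0), np.float64(-54.0), np.float64(-45.0)), (np.float64(-9.0), np.float64(-50.0), np.float64(-46.0)), (np.float64(-8.0), np.float64(-46.0), np.float64(-47.0)), (np.float64(-3.0), np.float64(-46.0), np.float64(-46.0)), (np.float64(-2.0), np.float64(-43.0), np.float64(-46.0))]
-35 [(np.float64(-10.0), np.float64(-59.0), np.float64(-37.0)), (np.float64(-9.0), np.float64(-54.0), np.float64(-38.0)), (np.float64(-9.0), np.float64(-50.0), np.float64(-39.0)), (np.float64(-2.0
[... 6577 characters left out ...]
), (np.float64(11.0), np.float64(61.0), np.float64(-6.0)), (np.float64(-11.0), np.float64(54.0), np.float64(-7.0)), (np.float64(-11.0), np.float64(58.0), np.float64(-9.0)), (np.float64(-8.0), np.float64(60.0), np.float64(-8.0)), (np.float64(-4.0), np.float64(61.0), np.float64(-7.0)), (np.float64(2.0), np.float64(60.0), np.float64(-5.0)), (np.float64(-10.0), np.float64(62.0), np.float64(-6.0))]
-9.5 -65 [[264.8 201.7]] [[138. 292.]]
9.5 -65 [[268.6 200.2]] [[165. 281.]]
-9.5 -44 [[269.2 203.3]] [[170. 303.]]
9.5 -44 [[273.  201.7]] [[196. 292.]]
-9.5 44 [[288.9 210.2]] [[307. 351.]]
9.5 44 [[292.7 208.5]] [[334. 340.]]
-9.5 65 [[293.8 211.9]] [[341. 363.]]
9.5 65 [[297.6 210.2]] [[368. 352.]]
```

Call:
play_rows(
  moves=[
    [[-0.003,0.007,0.12,0,0,0,1],[-0.003,0.007,0.24,0,0,0,1],[-0.003,0.007,0.34,0,0,0,1],[-0.003,0.007,0.41,0,0,0,1],[-0.003,0.007,0.447,0,0,0,1],[-0.003,0.007,0.447,0,0,0,1],[-0.003,0.007,0.447,0,0,0,1]],
  ],
)

```text
clock: 6.28
position: [469.3, -253.8, 115.0]
orientation: [0.995, 0.101, 0.0, 0.0]
contact_force: [0.2, 0.1, 1.0]
opening: 1.001
```

```bash
python3 snap.py s4 245 320 160 265 7 3
```

```text
6.425 [ 469.17 -253.72  114.95] [9.949e-01 1.005e-01 4.000e-04 1.000e-04] [ 1.02 -0.18 -0.19] 0.9976632037484857
```

View pics/s4.png

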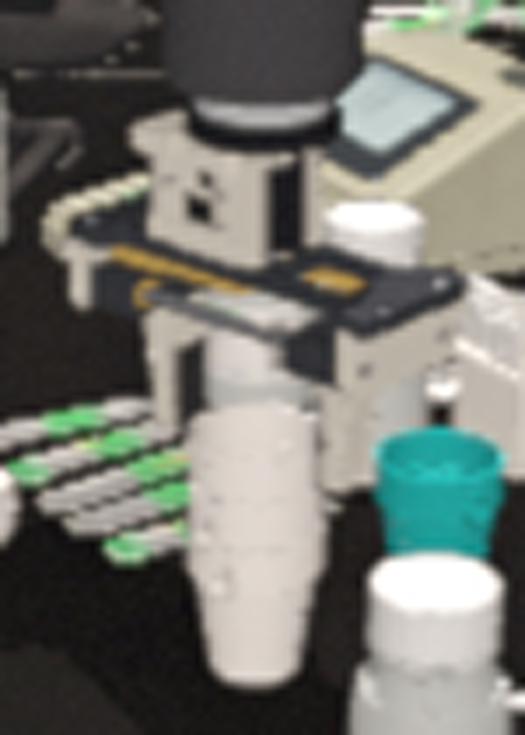

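The open fingers straddle the top band, the far one near (175,380) and the near one near (350,480), and the stack hasn't moved. I'll close gently.

Call:
play_rows(
  force=10,
  moves=[
    [[0,0,0,0,0,0,0.85],[0,0,0,0,0,0,0.78],[0,0,0,0,0,0,0.74],[0,0,0,0,0,0,0.7],[0,0,0,0,0,0,0.65],[0,0,0,0,0,0,0.6],[0,0,0,0,0,0,0.6]],
  ],
)

```text
clock: 7.3
position: [468.9, -253.7, 114.5]
orientation: [0.995, 0.101, 0.0, -0.0]
contact_force: [-0.6, 1.5, 0.4]
opening: 0.75
```

Call:
play_rows(
  moves=[
    [[0,0,-0.01,0,0,0,0.6],[0,0,-0.03,0,0,0,0.6],[0,0,-0.06,0,0,0,0.6],[0,0,-0.09,0,0,0,0.6],[0,0,-0.13,0,0,0,0.6],[0,0,-0.17,0,0,0,0.6]],
  ],
)

```text
clock: 8.05
position: [469.0, -253.7, 140.5]
orientation: [0.995, 0.101, 0.0, 0.0]
contact_force: [-0.8, 1.0, -0.6]
opening: 0.749
```

```bash
python3 snap.py s5 245 320 160 265 7 3
```

```text
8.2 [ 469.16 -253.72  140.48] [9.949e-01 1.005e-01 4.000e-04 1.000e-04] [ 0.35 -0.57 -0.76] 0.7433379933848431
```

View pics/s5.png

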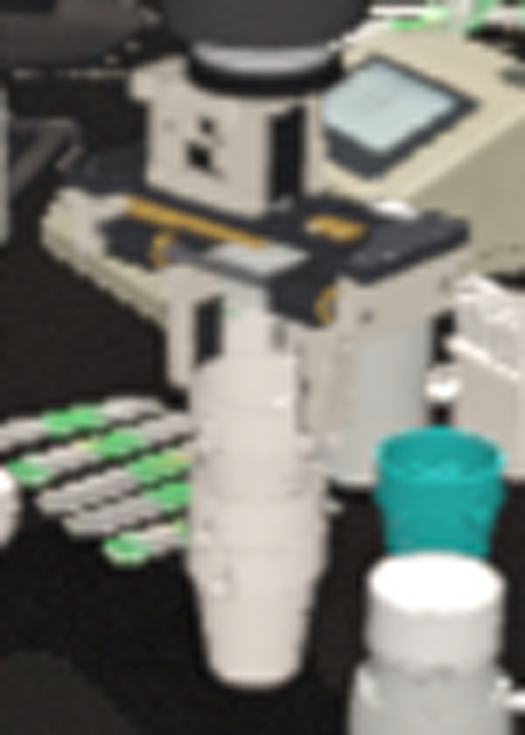

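Call:
play_rows(
  moves=[
    [[0,0,-0.05,0,0,0,0.6],[0,0,-0.12,0,0,0,0.6],[0,0,-0.2,0,0,0,0.6],[0,0,-0.3,0,0,0,0.6],[0,0,-0.45,0,0,0,0.6],[0,0,-0.6,0,0,0,0.6],[0,0,-0.73,0,0,0,0.6],[0,0,-0.73,0,0,0,0.6]],
  ],
)

```text
clock: 9.2
position: [469.9, -254.0, 251.9]
orientation: [0.995, 0.101, 0.002, 0.001]
contact_force: [0.4, 0.3, -0.6]
opening: 0.75
```

```bash
python3 snap.py s6 245 320 150 265 6 4
```

```text
9.4 [ 468.41 -253.52  248.82] [ 9.949e-01  1.004e-01 -6.000e-04 -3.000e-04] [-0.86  0.3  -0.76] 0.7460180433988878
```

View pics/s6.png

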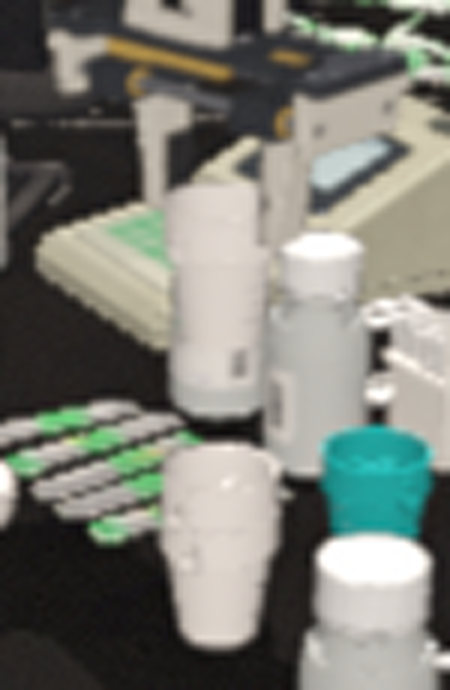

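Run:
```python
from dfit import *
Z=np.load("pics/s6.npz");d=Z['d'];P=cloud("scene",d);x,y,z=[P[...,i] for i in range(3)]
s=(np.hypot(x-468.5,y+253.5)<45)&(d>0)&(z>2)
h,e=np.histogram(z[s],bins=np.arange(0,290,8)); print([(int(a),int(b)) for a,b in zip(e,h)])
v,u=np.mgrid[:420,:560]
for z0,z1,r in ((60,78,33),(84,100,33),(245,258,33)):
    k=s&(z>z0)&(z<z1)&(((x-468)*.55+(y+254)*.83)<0); X=P[k][:,:2]
    f=lambda c:np.hypot(X[:,0]-c[0],X[:,1]-c[1])-r
    o=least_squares(f,[469,-254],loss='soft_l1'); print(z0,len(X),o.x.round(1))
```

```text
[(0, 18), (8, 20), (16, 26), (24, 27), (32, 27), (40, 31), (48, 19), (56, 42), (64, 38), (72, 49), (80, 78), (88, 75), (96, 83), (104, 2), (112, 0), (120, 0), (128, 0), (136, 0), (144, 0), (152, 0), (160, 0), (168, 0), (176, 4), (184, 24), (192, 28), (200, 30), (208, 30), (216, 33), (224, 34), (232, 30), (240, 63), (248, 81), (256, 75), (264, 19), (272, 22), (280, 20)]
60 88 [ 469.1 -253.7]
84 83 [ 469.2 -253.8]
245 73 [ 469.3 -254.9]
```

Call:
play_rows(
  moves=[
    [[0.02,-0.1,0,0,0,0,0.6],[0.07,-0.3,0,0,0,0,0.6],[0.14,-0.55,0,0,0,0,0.6],[0.2,-0.8,0,0,0,0,0.6],[0.25,-1,0,0,0,0,0.6]],
  ],
)

```text
clock: 10.02
position: [475.2, -97.3, 249.2]
orientation: [0.995, 0.101, -0.0, -0.0]
contact_force: [0.2, 0.5, -1.4]
opening: 0.751
```

Call:
play_rows(
  moves=[
    [[0.06,-0.25,0,0,0,0,0.6],[0.12,-0.5,0,0,0,0,0.6],[0.18,-0.75,0,0,0,0,0.6],[0.24,-0.92,0,0,0,0,0.6],[0.24,-0.92,0,0,0,0,0.6]],
  ],
)

```text
clock: 10.65
position: [483.0, 45.2, 249.0]
orientation: [0.995, 0.102, -0.0, 0.0]
contact_force: [-0.9, 0.6, -0.4]
opening: 0.745
```

Call:
play_rows(
  moves=[
    [[0.05,-0.18,0,0,0,0.05,0.6],[0.1,-0.38,0,0,0,0.13,0.6],[0.16,-0.56,0,0,0,0.21,0.6],[0.21,-0.72,0,0,0,0.29,0.6],[0.235,-0.82,0,0,0,0.36,0.6],[0.249,-0.857,0,0,0,0.392,0.6],[0.249,-0.857,0,0,0,0.392,0.6],[0.249,-0.857,0,0,0,0.392,0.6]],
  ],
)

```text
clock: 11.65
position: [493.9, 176.2, 249.4]
orientation: [0.995, -0.104, -0.0, 0.0]
contact_force: [-1.0, 0.6, -0.5]
opening: 0.745
```

```bash
python3 snap.py s7 190 260 130 225 8 12
python3 - <<'E'
from dfit import *
Z=np.load("pics/s7.npz");p,d=Z['p'],Z['d'];P=cloud("scene",d);x,y,z=[P[...,i] for i in range(3)]
S=telemetry.read_state();c0=S['position']
s=(np.hypot(x-c0[0],y-c0[1])<48)&(d>0)&(((x-c0[0])*.48+(y-c0[1])*.876)<0)
def F(z0,z1,r):
    k=s&(z>z0)&(z<z1); X=P[k][:,:2]
    f=lambda c:np.hypot(X[:,0]-c[0],X[:,1]-c[1])-r
    o=least_squares(f,[494,178],loss='soft_l1'); print(z0,len(X),o.x.round(1))
F(62,92,43);F(98,122,43);F(62,122,43);F(240,258,33)
h,e=np.histogram(z[s],bins=np.arange(120,290,4)); print([(int(a),int(b)) for a,b in zip(e,h)])
fz=c0[2]+13-80; win=(208,240,140,182)
for f_ in (0,):
  for th in list(range(-90,90,15))+list(range(-27,10,3)):
    g=lambda q:cup(q,(494.2,178,fz),np.radians(th)); win2=win
    m,N,zz=render(g,win,ss=1,near=1650); u0,u1,v0,v1=win
    dd=d[v0:v1,u0:u1]; 
    k=(m>.5); r=np.clip(dd-zz,-20,20)[k]
    # measured hits near the cup which model misses
    pc=P[v0:v1,u0:u1]; k2=(~k)&(np.hypot(pc[...,0]-494,pc[...,1]-178)<43)&(pc[...,2]>fz+3)&(pc[...,2]<fz+66)
    print(th,k.sum(),k2.sum(),round((np.abs(r).sum()+20*k2.sum())/ (k.sum()),3),cost(g,win,p,d,1650)[0].round(2))
E
```

```text
12.25 [494.21 176.63 249.54] [ 0.9945 -0.1044  0.     -0.    ] [ 0.34 -0.67 -1.09] 0.7428182513824205
62 148 [493.9 177.4]
98 116 [494.1 178.1]
62 299 [493.9 177.7]
240 58 [494.9 175.6]
[(120, 20), (124, 27), (128, 0), (132, 0), (136, 0), (140, 0), (144, 0), (148, 0), (152, 0), (156, 0), (160, 0), (164, 0), (168, 0), (172, 0), (176, 0), (180, 2), (184, 10), (188, 9), (192, 11), (196, 11), (200, 11), (204, 11), (208, 8), (212, 12), (216, 9), (220, 14), (224, 12), (228, 13), (232, 13), (236, 14), (240, 19), (244, 10), (248, 14), (252, 11), (256, 12), (260, 7), (264, 1), (268, 0), (272, 0), (276, 0), (280, 1), (284, 1)]
-90 303 19 7.143 7.46
-75 304 18 7.1 7.62
-60 311 15 7.085 7.81
-45 312 14 7.031 8.79
-30 313 13 6.938 8.0
-15 314 12 6.821 7.65
0 308 15 6.962 7.33
15 304 18 7.198 7.53
30 303 19 7.331 7.79
45 303 19 7.243 7.75
60 303 19 7.189 7.69
75 303 19 7.191 7.52
-27 313 13 6.924 8.14
-24 312 13 6.869 8.06
-21 312 12 6.731 7.94
-18 313 12 6.767 7.77
-15 314 12 6.821 7.65
-12 314 11 6.707 7.35
-9 314 11 6.716 7.18
-6 313 12 6.787 7.12
-3 313 12 6.834 7.19
0 308 15 6.962 7.33
3 308 15 6.989 7.5
6 308 15 7.016 7.52
9 308 15 7.04 7.4
```

View pics/s7.png

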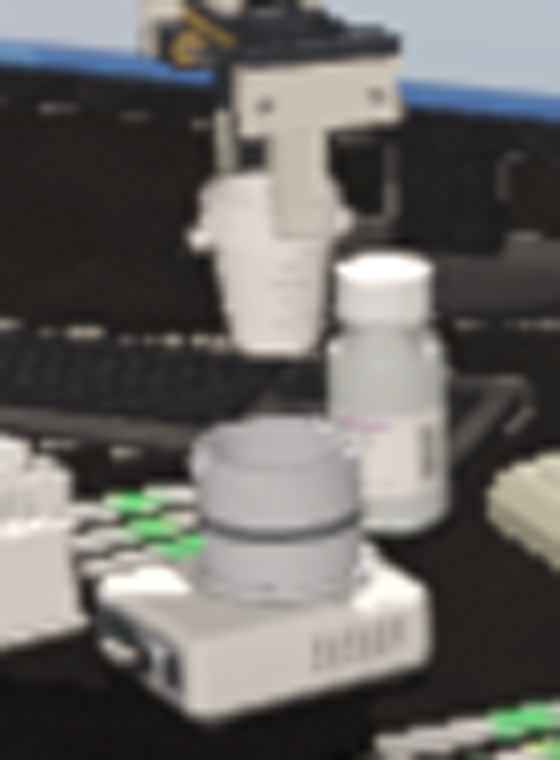

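Call:
play_rows(
  moves=[
    [[-0.005,-0.012,0.05,0,0,0,0.6],[-0.005,-0.012,0.15,0,0,0,0.6],[-0.005,-0.012,0.27,0,0,0,0.6],[-0.005,-0.012,0.38,0,0,0,0.6],[-0.005,-0.012,0.48,0,0,0,0.6],[-0.005,-0.012,0.57,0,0,0,0.6],[-0.005,-0.012,0.64,0,0,0,0.6],[-0.005,-0.012,0.69,0,0,0,0.6],[-0.005,-0.012,0.71,0,0,0,0.6],[-0.005,-0.012,0.71,0,0,0,0.6]],
  ],
)

```text
clock: 13.5
position: [493.9, 178.6, 143.1]
orientation: [0.995, -0.104, 0.0, -0.0]
contact_force: [-0.2, 0.3, -0.7]
opening: 0.749
```

```bash
python3 snap.py s8 195 250 140 215 8 12
```

```text
14.1 [493.88 178.57 143.07] [ 0.9945 -0.1044  0.     -0.    ] [0.26 0.09 0.18] 0.7450506525731968
```

View pics/s8.png

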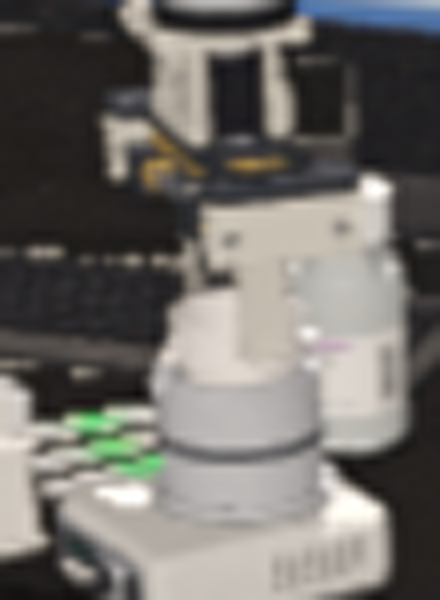

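Call:
play_rows(
  moves=[
    [[0,0,0.007,0,0,0,0.6],[0,0,0.014,0,0,0,0.6],[0,0,0.021,0,0,0,0.6],[0,0,0.028,0,0,0,0.6],[0,0,0.034,0,0,0,0.6],[0,0,0.034,0,0,0,0.6]],
  ],
)

```text
clock: 14.85
position: [493.8, 178.5, 137.8]
orientation: [0.995, -0.104, -0.0, 0.0]
contact_force: [0.3, 0.7, -0.3]
opening: 0.744
```

```bash
python3 snap.py s9 195 250 140 215 8 10
```

```text
15.35 [493.84 178.55 137.93] [ 0.9945 -0.1044  0.     -0.    ] [ 0.32  0.53 -0.96] 0.7458678997609808
```

View pics/s9.png

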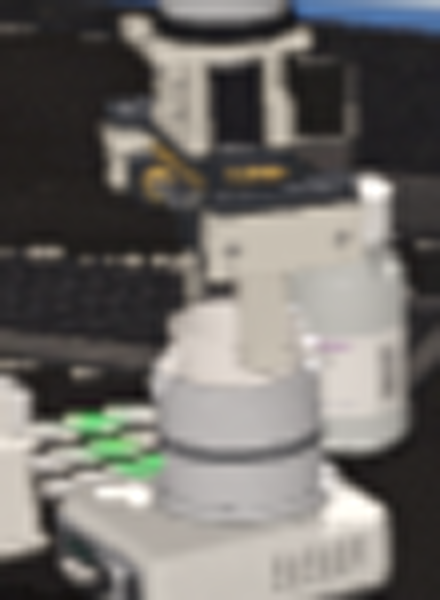

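Call:
play_rows(
  moves=[
    [[0,0,0.007,0,0,0,0.6],[0,0,0.014,0,0,0,0.6],[0,0,0.02,0,0,0,0.6],[0,0,0.02,0,0,0,0.6]],
  ],
)

```text
clock: 15.85
position: [493.8, 178.5, 134.8]
orientation: [0.995, -0.104, -0.0, 0.0]
contact_force: [0.6, -0.4, -0.1]
opening: 0.749
```

Call:
play_rows(
  moves=[
    [[0,0,0.006,0,0,0,0.6],[0,0,0.012,0,0,0,0.6],[0,0,0.018,0,0,0,0.6],[0,0,0.018,0,0,0,0.6]],
  ],
)

```text
clock: 16.35
position: [493.9, 178.6, 132.2]
orientation: [0.995, -0.104, 0.0, -0.0]
contact_force: [0.6, 0.1, 0.7]
opening: 0.749
```

Call:
play_rows(
  moves=[
    [[0,0,0.004,0,0,0,0.6],[0,0,0.008,0,0,0,0.6],[0,0,0.008,0,0,0,0.6]],
  ],
)

```text
clock: 16.73
position: [493.9, 178.6, 131.1]
orientation: [0.995, -0.104, 0.0, -0.0]
contact_force: [0.4, -0.3, 1.5]
opening: 0.748
```

Run:
```python
from h import *
S=telemetry.read_state(); 
for k in S: print(k,np.round(S[k],3))
```

```text
clock 16.725
joints [ 0.721  0.199 -0.448  0.    -0.924  0.641]
qvel [ 0.    -0.     0.002 -0.    -0.001 -0.001]
joint_torque [-3.6000e-02 -4.0475e+01  2.4267e+01  5.4400e+00  2.4000e-02 -1.8000e-01]
position [493.95  178.587 131.082]
orientation [ 0.995 -0.104  0.    -0.   ]
contact_force [ 0.416 -0.284  1.481]
wrist_torque [-0.077 -0.172  0.169]
opening 0.748
```

Call:
play_rows(
  moves=[
    [[0,0,0.003,0,0,0,0.6],[0,0,0.003,0,0,0,0.6]],
  ],
)

```text
clock: 16.98
position: [494.0, 178.6, 130.6]
orientation: [0.995, -0.104, 0.0, -0.0]
contact_force: [0.6, -0.0, 1.7]
opening: 0.75
```

Call:
play_rows(
  moves=[
    [[0,0,0,0,0,0,0.78],[0,0,0,0,0,0,0.84],[0,0,0,0,0,0,0.92],[0,0,0,0,0,0,1],[0,0,0,0,0,0,1]],
  ],
)

```text
clock: 17.6
position: [493.8, 178.5, 130.5]
orientation: [0.995, -0.104, -0.0, 0.0]
contact_force: [0.1, -0.3, -0.4]
opening: 0.992
```

```bash
python3 snap.py s10 195 250 140 215 8 10
```

```text
18.1 [493.84 178.55 130.57] [ 0.9945 -0.1044  0.      0.    ] [ 0.83 -0.95 -1.11] 1.0001671368694844
```

View pics/s10.png

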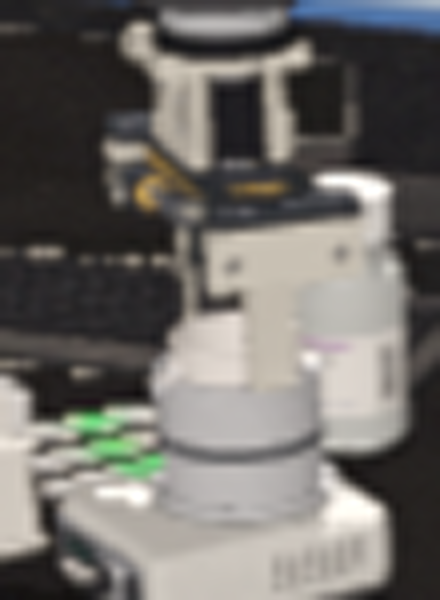

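The fingers are open and clear of the cup, which stands low in the holder. I'll retreat straight up and inspect it.

Call:
play_rows(
  moves=[
    [[0,0,-0.04,0,0,0,1],[0,0,-0.12,0,0,0,1],[0,0,-0.25,0,0,0,1],[0,0,-0.45,0,0,0,1],[0,0,-0.65,0,0,0,1],[0,0,-0.85,0,0,0,1],[0,0,-0.95,0,0,0,1],[0,0,-0.95,0,0,0,1]],
  ],
)

```text
clock: 19.1
position: [494.1, 178.8, 274.1]
orientation: [0.995, -0.104, 0.001, -0.001]
contact_force: [-0.2, 0.7, -1.2]
opening: 1.0
```

```bash
python3 snap.py s11 198 250 160 215 10 14
python3 - <<'E'
from dfit import *
Z=np.load("pics/s11.npz");p,d=Z['p'],Z['d'];P=cloud("scene",d);x,y,z=[P[...,i] for i in range(3)]
s=(np.hypot(x-494,y-178)<46)&(d>0)
print("rim z top pct", np.sort(z[s&(z<170)])[-30:].round(1))
win=(206,242,168,192)
for dz in (0,8):
  for th in (-20,-16,-12,-8,-4):
    f=lambda q:np.minimum(cup(q,(494,178,64+dz),np.radians(th)),holder(q,(494.1,178,58),np.radians(-12)))
    print(dz,th,round(dc(f,win,d,1650,1870),3))
k=s&(z>131)&(z<142)&(((x-494)*.48+(y-178)*.876)<0);X=P[k][:,:2]
o=least_squares(lambda c:np.hypot(X[:,0]-c[0],X[:,1]-c[1])-33,[494,178],loss='soft_l1');print(len(X),o.x)
E
```

```text
19.8 [493.86 178.56 273.  ] [ 0.9945 -0.1044 -0.      0.    ] [-0.14 -0.15 -1.19] 0.9968635905612013
rim z top pct [139.9 140.3 140.4 140.7 140.9 140.9 141.  141.1 141.2 141.2 141.3 141.4
 141.5 141.5 141.6 141.6 141.7 141.8 142.  142.1 142.3 142.4 142.4 142.5
 142.9 142.9 142.9 143.  143.3 143.4]
0 -20 0.654
0 -16 0.647
0 -12 0.643
0 -8 0.636
0 -4 0.646
8 -20 2.084
8 -16 2.106
8 -12 2.1
8 -8 2.077
8 -4 2.11
43 [494.94960362 178.2034931 ]
```

View pics/s11.png

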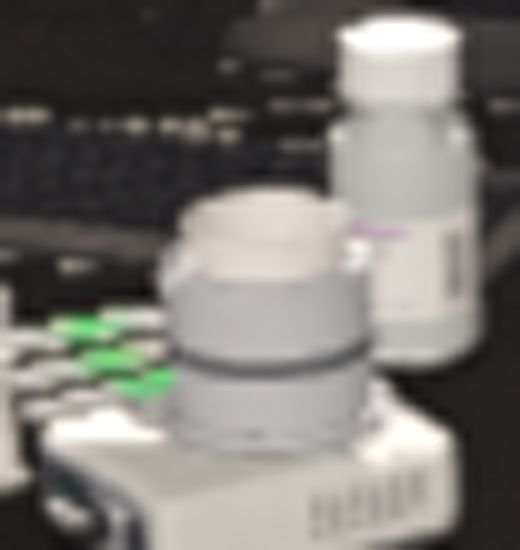

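The picture shows the cup upright in the holder, with its rim at about (265,195) in the crop. Both ears sit at the edge notches, at about (175,265) and (358,250). In the depth data the rim is about 144 mm up, which is the fully home height; hanging would be 152. I'll check the stack and bystanders once more, then hand in.

Run:
```python
from h import *
Z=np.load("pics/s11.npz");d=Z['d'];A=np.load("pics/s2.npz")['d'];P=cloud("scene",d);x,y,z=[P[...,i] for i in range(3)]
s=(np.hypot(x-469,y+254)<45)&(d>0); print("stack zmax",np.percentile(z[s],99.5).round(1))
for n,u,v in (("mid",282,190),("right",298,205),("left",238,183),("front",306,270),("rackL",185,195)):
    w=(slice(v-8,v+9),slice(u-5,u+6)); print(n,np.median(np.abs(d[w]-A[w])).round(1))
cv2.imwrite("pics/fin.png",np.clip(cv2.resize(Z['p'][150:300,160:360],None,fx=4,fy=4,interpolation=cv2.INTER_CUBIC)[:,:,::-1],0,255).astype(np.uint8))
```

```text
stack zmax 103.5
mid 1.1
right 1.0
left 1.5
front 0.8
rackL 1.5
```

View pics/fin.png

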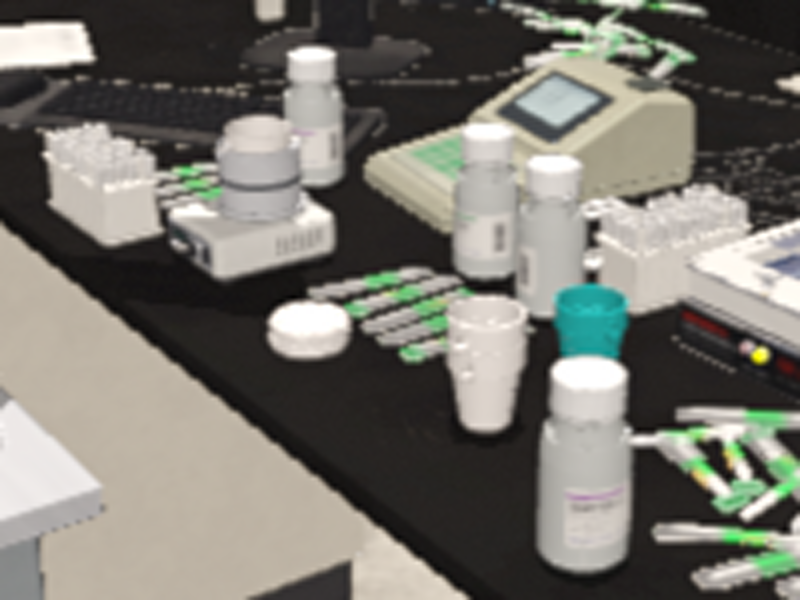

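The cup is in the holder at (258,130) in this crop. Two nested cups stand at (487,360), and all the bottles and the rack are upright and where they were.

```bash
python3 -c "
from rig import manip
print(manip.job_done())"
```

```text
the job is handed in; nothing more can be done
None
```

I lifted only the top cup off the stack (10 N grip, fingers 13 mm below its rim). I turned it about 23.5° to match the notches, lowered it slowly into the mixer's holder, let go and backed straight up. I handed in at about 20 s.

**Last checks:**
- **Cup:** its rim measured about 143.5 mm above the bench (144 is fully home, 152 is hanging on the edge). The depth image fitted "fully home" far better than "8 mm too high". At most about 2 N showed on the wrist while lowering.
- **Stack:** two cups are still nested where they were, with the top at 103.5 mm (104 expected).
- **Bystanders:** the four bottles and the left rack measured unmoved, within 1.5 mm in depth.

**What disagreed:** the top camera gave only a blank grey picture in its one reading at the start, so everything was measured with the scene camera. That camera and the arm differed by about 1 mm, which I corrected for. In the final picture the depth fit barely distinguishes the cup's angle. That the ears are in the notches therefore rests on the seated height and the free drop past the hanging point.

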